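# Pack the handling-frame kit

## Task

Pack the satellite handling frame's hardware kit into the caddy: the long bar into the slot, the T-foot upright into the square pocket, the four-lobed star knob into the round well with its stud up, and the collar over the post so that it lies flat. Each part must be right down on the floor of its place. Leave the short bar and the round-headed levelling foot where they are on the bench: they belong to another kit.

Things in the scene. Friction and masses are not known exactly. Their poses are not given: they have to be found in the camera images.
- long_bar_center (a point): Long bar: plain aluminium block 84 (x) x 22 (y) x 28 mm high, lying on the bench, a dark hole mark on top near each end. The point is its centre, 14 mm above its underside; x along its length, z up.
- t_foot_center (a point): T-foot: aluminium, a square base plate 46 x 46 x 8 mm with an upright rib 10 mm thick (y), 46 mm long (x) and 36 mm high across its middle; 44 mm high in all. The point is its centre, 22 mm above its underside; x along the rib, z up.
- star_knob_center (a point): Star knob: black plastic head with four round lobes (like a clover or plus), 48 mm across the lobes and 18 mm thick, standing on its head; a round steel stud of 12 mm diameter rises from the middle to 50 mm above the underside. The point is on the axis, 25 mm above the underside; x and y point along the lobes, z up along the stud.
- collar_center (a point): Collar: round aluminium ring standing flat, 50 mm outside diameter, bore 28 mm, 30 mm high. The point is on its axis, 15 mm above its underside; z up along the axis.
- slot_insert: One of four inserts side by side along y (86 mm pitch, any order, same heading) in a caddy with a 12 mm rim. Place of the long bar: insert with one long slot 102 (x) x 42 (y) mm, its floor 3 mm above the block's underside, rim at 12 mm. White plastic block 108 (x) x 82 (y) x 12 mm high, fixed in the caddy; origin at the centre of its underside (4 mm above the table), x along its long side, z up.
- square_insert: Place of the T-foot: insert with a square pocket 66 x 66 mm in its middle, floor 3 mm above the block's underside, rim at 12 mm. White plastic block 108 (x) x 82 (y) x 12 mm high, fixed in the caddy; origin at the centre of its underside (4 mm above the table), x along its long side, z up.
- round_insert: Place of the star knob: insert with a round well of 66 mm diameter in its middle, floor 3 mm above the block's underside, rim at 12 mm. White plastic block 108 (x) x 82 (y) x 12 mm high, fixed in the caddy; origin at the centre of its underside (4 mm above the table), x along its long side, z up.
- post_insert: Place of the collar: solid insert, flat top 12 mm above its underside, with an upright steel post of 12 mm diameter in its middle that rises 22 mm above that top (34 mm above the underside). White plastic block 108 (x) x 82 (y) x 12 mm high, fixed in the caddy; origin at the centre of its underside (4 mm above the table), x along its long side, z up.
- short_bar_center (a point): Look-alike, to be left: short bar, the same aluminium section as the long bar but only 50 (x) x 22 (y) x 28 mm high. The point is its centre, 14 mm above its underside.
- round_foot_center (a point): Look-alike, to be left: levelling foot, black plastic head that is a plain round disc of 48 mm diameter and 18 mm thick with the same 12 mm steel stud rising to 50 mm. The point is on its axis, 25 mm above the underside.
Not all that is in view belongs to the job. Leave any blue or green look-alike of the square_insert alone.

How it is judged:
At the end, for the whole second after the job is handed in: Centres horizontally within: long bar 18 mm of its insert, T-foot 20, star knob 14, collar 11.5; each at rest on the floor of its place (height within 3.5 mm), upright within 0.12 rad; short bar and levelling foot within 30 mm of their start (horizontal distance between long_bar_center and slot_insert below 0.018 m and z of long_bar_center in the frame of slot_insert between 0.0135 and 0.0205 m and angle between each of long_bar_center, t_foot_center, star_knob_center, collar_center's own z axis and vertical below 0.12 rad and linear speed of each of long_bar, t_foot, star_knob, collar below 0.02 m/s and horizontal distance between t_foot_center and square_insert below 0.02 m and z of t_foot_center in the frame of square_insert between 0.0215 and 0.0285 m and horizontal distance between star_knob_center and round_insert below 0.014 m and z of star_knob_center in the frame of round_insert between 0.0245 and 0.0315 m and horizontal distance between collar_center and post_insert below 0.0115 m and z of collar_center in the frame of post_insert between 0.0235 and 0.0305 m and distance of each of short_bar_center, round_foot_center from where it was at the start of the episode below 0.03 m); the robot touches nothing.
It fails at once if the short bar is moved by more than 30 mm (distance of short_bar_center from where it was at the start of the episode above 0.03 m).
It fails at once if the round-headed levelling foot is moved by more than 30 mm (distance of round_foot_center from where it was at the start of the episode above 0.03 m).
It also fails if it takes over 106 s, if anything falls off the work surface, if the arm or the gripper's body presses on something with over 40 N, if the wrist force passes 120 N, or if a joint passes its speed limit or range.

## Robot

A 6-joint arm with a two-finger parallel gripper is mounted at the origin on the work surface. World frame = base frame: x ahead of the robot, y to its left, z up, the work surface at z = 0. Lengths are in m, angles in rad, forces in N, time in s.
With the tool pointing down it reaches from about 0.4 to 0.825 m from the base axis. Payload 7 kg.
Tool frame: the origin (TCP) lies at the very end of the fingers, on their centre line; the grasp point (between the pads) lies 19 mm behind it; z points along the fingers, y is the line along which they close (so a half turn about z gives the same grasp; the last joint's range is limited). The gripper opens to 88 mm and grips with 3 to 60 N. Pads are 19 mm wide; open, the fingers measure 130 mm over their backs; the gripper's body (78 mm by 193 mm) begins 47 mm behind the grasp point.
Start: joints at [1.568, 0.359, 0.012, 0, -1.224, -0.288], TCP at [0.194, 0.647, 0.227] pointing down, gripper open.
Joint ranges: [-3.07, 3.07], [-1.43, 2.12], [-1.02, 1.25], [-3.03, 1.67], [-3.05, -0], [-3.03, 3.03]. Speed limits (rad/s): [2.39, 2.39, 3.01, 3.14, 3.14, 3.14].

## Interface

Orientations are given as [roll, pitch, yaw] about the fixed x, y, z axes, in that order (R = Rz(yaw) Ry(pitch) Rx(roll)).
In Python, from station import arm, vision gives the robot as it stands. The module is installed in compiled form; this text tells all that it offers.
- The arm moves only by the tool jog_arm, never from a script. Its argument "steps" is a list that holds one entry, the list of rows, each a list of 7 numbers: the closure in counts, from 0 (fully open) to 255 (shut), then the shift along the tool's x, y, z scaled (see below), then the turn, a rotation vector about the tool's x, y, z scaled (see below). In form: [[[grip, dx, dy, dz, rx, ry, rz], ...]]. A call has 1 to 8 rows; each row is the pose to reach, as a shift and turn from the pose commanded when the call began, along the tool's axes at that moment; what a row does not reach only later rows make up. The controller multiplies each number of a shift by 250 mm and each number of a turn by 45 degrees. A row lasts 1/10 s, in which the tool goes at most 50 mm and 8.59 degrees, less where a joint would pass 70% of its speed; a pose out of reach is approached as far as the arm can. A call with a number of a shift or a turn outside -1 to 1 is refused whole. A call with a gripper value outside its range is refused whole. The fingers move at their own pace and stop on an object; "newtons" is the grip in N (left out, the last holds). Time passes only in rows, so rows that repeat a pose let the fingers close. It gives the time, the measured TCP pose, the force, the opening and the grip force at its end, in the units of the state.
- arm.get_state(): the state, without advancing time (a new reading comes with each control period).
- vision.grab_frame(name): name is "side" or "top" or "wrist"; returns a dict with "color" (384x512x3 uint8, red, green, blue), "vfov" (degrees; the focal length in pixels is half the picture's height over the tangent of half this angle, whatever the lens; pixels are square), "cx", "cy" (the principal point, pixels), "k1" (the pictures are not rectified: a ray, as slopes to the right and down, at radius r is drawn at 1 + k1 r^2 times it, then the intrinsics apply), "extrinsics" (4x4, takes a point from world to camera coordinates). Camera axes: x right, y down, z forward; pixel columns grow to the right and rows downward; lengths in m; the calibration is good to about 2 mm. A picture is of the moment at which its call begins. There is no depth.
- arm.job_done(): hands the job in; it is judged then, once.
The state is a dict: "t": time; "q": joint angles; "qd": joint speeds; "joint_efforts": joint torques, N m; "eef_pos": TCP position; "ee_rot": TCP orientation; "force": force on the tool from outside, world axes, zero at the start; "moment": the same for the moment, N m; "width": finger opening in m; "gripper_force": force on a finger pad.
Only numpy, scipy, OpenCV 4.12 (cv2) and the standard library are available. Lean on these libraries where they do the work, as an engineer would, in place of code of your own. Each camera call takes 0.05 s, during which the arm holds its last target. There are 200 camera calls.

## Working session

There is one attempt and no reset: what is moved stays moved. The work goes in short steps, Python scripts to look and compute and a tool call to move; the robot and the scene stay as the last step left them, time stands still between calls to the robot, and variables do not carry over. Pictures are saved under pics/ and viewed, at most 14 in all, crops included, and the job is handed in when it is done.

Besides the shell and the picture viewer there is one more tool, called after ">>>" by a JSON object that holds its "method" and its "body", one argument or row to a line. jog_arm: Moves the arm, as the interface text tells. Its arguments: {"type":"object","properties":{"steps":{"type":"array","items":{"type":"array","items":{"type":"array","items":{"type":"number"}}}},"newtons":{"type":"number"}},"required":["steps"]}

```bash
mkdir -p pics; cat > h.py <<'E'
import numpy as np, cv2, pickle
from station import arm, vision
def grab(n,fn):
    f=vision.grab_frame(n); cv2.imwrite(f'pics/{fn}.png',f['color'][:,:,::-1]); pickle.dump(f,open(f'pics/{fn}.pkl','wb')); return f
def load(fn): return pickle.load(open(f'pics/{fn}.pkl','rb'))
def K(f):
    F=f['color'].shape[0]/2/np.tan(np.radians(f['vfov'])/2); return np.array([[F,0,f['cx']],[0,F,f['cy']],[0,0,1.]])
def ray(f,p):
    u=cv2.undistortPoints(np.array([[p]],float),K(f),np.array([f['k1'],0,0,0.]))[0,0]
    E=np.array(f['extrinsics']);R=E[:3,:3]; return -R.T@E[:3,3], R.T@np.array([u[0],u[1],1])
def atz(f,p,z):
    c,d=ray(f,p); return c+d*(z-c[2])/d[2]
def tri(obs):
    A=0;b=0
    for f,p in obs:
        c,d=ray(f,p); d=d/np.linalg.norm(d); M=np.eye(3)-np.outer(d,d); A=A+M; b=b+M@c
    x=np.linalg.solve(A,b); return x
def proj(f,X):
    E=np.array(f['extrinsics']); r=cv2.Rodrigues(E[:3,:3])[0]
    return cv2.projectPoints(np.array(X,float).reshape(-1,1,3),r,E[:3,3],K(f),np.array([f['k1'],0,0,0.]))[0][:,0]
E
python3 - <<'E'
from h import *
ims=[]
for n in('top','side','wrist'):
    f=grab(n,n+'0'); E=np.array(f['extrinsics']); print(n,f['vfov'],f['cx'],f['cy'],f['k1'],(-E[:3,:3].T@E[:3,3]).round(3),E[2,:3].round(2))
for n in('top0','side0'):
    cv2.imwrite(f'pics/{n}b.png',cv2.resize(cv2.imread(f'pics/{n}.png'),(800,600),interpolation=cv2.INTER_CUBIC))
print(arm.get_state())
E
```

```text
top 52.21957286320095 261.5133154104261 195.83110162159315 -0.0985006492289646 [0.435 0.016 0.988] [ 0.15  0.01 -0.99]
side 49.27040819084168 252.372941065763 193.0739784502481 -0.08735061143752619 [-0.05   0.599  0.538] [ 0.63 -0.6  -0.5 ]
wrist 61.50998439755711 256.10878014829103 192.11158753506777 0.00786785141811772 [0.257 0.628 0.385] [-0.24  0.07 -0.97]
{'t': 0.15, 'q': array([ 1.56806907e+00,  3.59238031e-01,  1.13048904e-02, -2.67019366e-04,
       -1.22408857e+00, -2.88101002e-01]), 'qd': array([-0.00047666, -0.00274194,  0.00218663,  0.00129911, -0.00072652,
       -0.00118546]), 'joint_efforts': array([-1.24634807e-03, -5.83275247e+01,  2.93292063e+01,  7.00119808e+00,
        8.75510654e-03, -1.15288221e-04]), 'eef_pos': array([0.19346844, 0.64631399, 0.22584102]), 'ee_rot': array([ 3.14034644e+00, -1.07501271e-04, -2.90919084e-01]), 'force': array([-0.18510737,  0.02204198, -0.36154598]), 'moment': array([-0.00037104,  0.03553298, -0.02216683]), 'gripper_force': 0.0, 'width': 0.08762630450347587}
```

View pics/top0b.png

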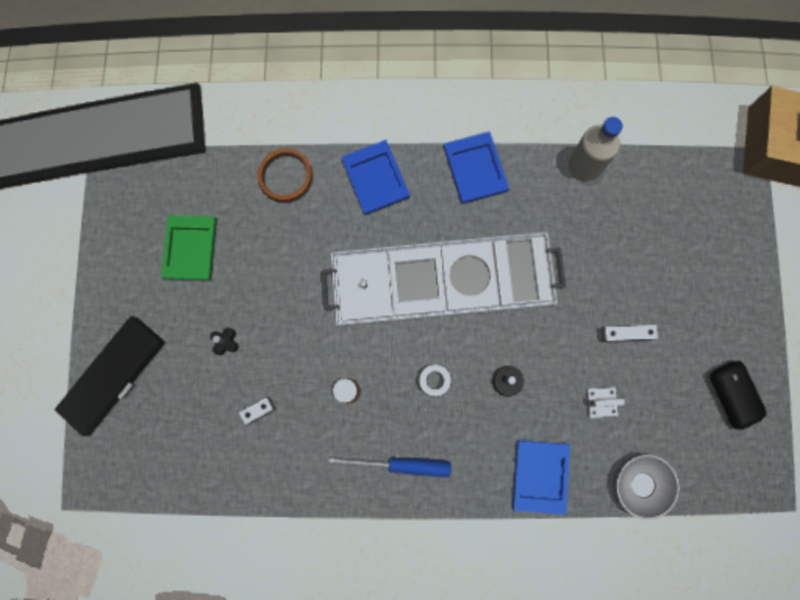

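View pics/side0b.png

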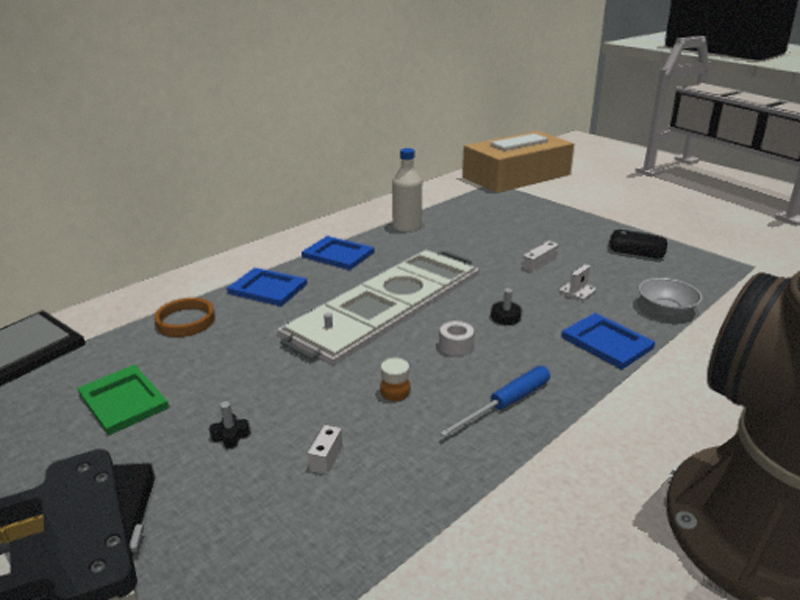

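The top picture (800x600) shows the caddy with post (363,285), square (417,281), round (469,275) and slot (523,270). The parts:
- Bars: (631,333) is about 54 px long, so the long bar. (256,411) is about 33 px, so the short bar.
- Knobs: (224,341) has four lobes, so the star knob. (509,381) is a plain disc, so the levelling foot.
- The T-foot is at (604,402) and the collar at (435,380).

I'll confirm these with enlarged crops.

```bash
python3 - <<'E'
import cv2
a=cv2.imread('pics/top0.png')[145:280,130:430]; cv2.imwrite('pics/tc.png',cv2.resize(a,(800,360),interpolation=cv2.INTER_CUBIC))
a=cv2.imread('pics/side0.png')[150:305,125:425]; cv2.imwrite('pics/sc.png',cv2.resize(a,(800,413),interpolation=cv2.INTER_CUBIC))
E
```

```text
(no output)
```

View pics/tc.png

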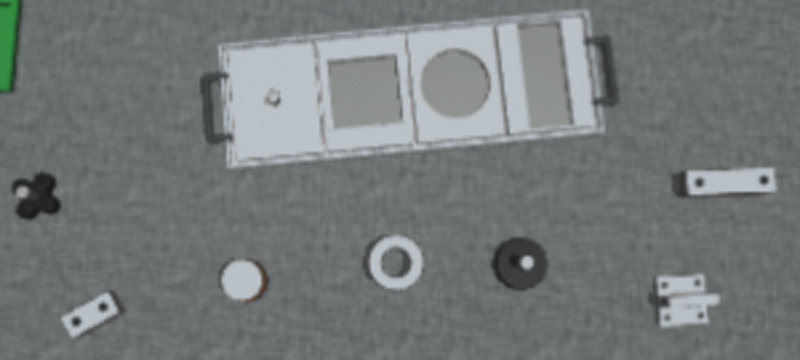

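View pics/sc.png

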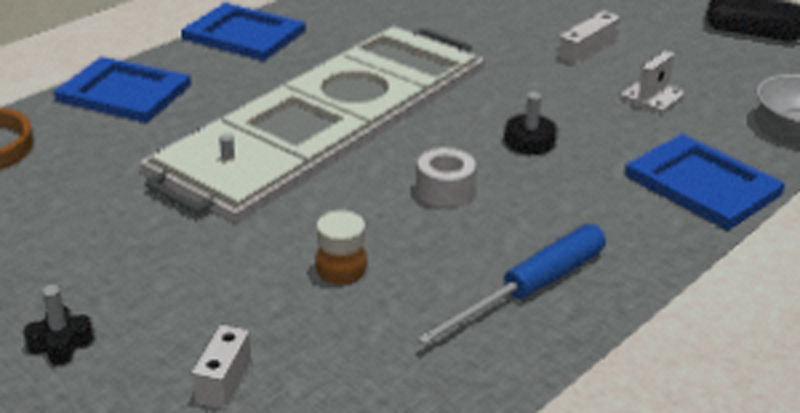

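Crops confirm: tc: the star knob at (37,195) has four lobes and the foot at (520,264) is a plain disc. The long bar is at (731,181), the short bar at (91,314), the T-foot at (682,300) and the collar at (395,262). The caddy places are post, square, round, slot from left to right. Next I'll triangulate.

```bash
python3 - <<'E'
from h import *
T=load('top0');S=load('side0')
t=lambda p:(130+p[0]*.375,145+p[1]*.375)
s=lambda p:(125+p[0]*.375,150+p[1]*.375)
L={'bar h1':((700,182),(572,38)),'bar h2':((764,180),(605,17)),'collar top':((395,261),(447,162)),
'star stud':((21,190),(52,290)),'foot stud':((526,262),(534,97)),'post top':((272,96),(227,138)),
'well':((455,84),(354,87)),'short':((90,315),(220,349)),'t rib L':((666,300),(645,65)),'t rib R':((718,299),(672,55)),
'sqA':((327,60),(290,98)),'sqB':((397,54),(344,119)),'cad1':((220,45),(145,165)),'cad2':((229,166),(234,210)),'cad3':((588,11),(397,28)),'cad4':((603,131),(482,60))}
for k,(a,b) in L.items():
    X=tri([(T,t(a)),(S,s(b))]); print(k,X.round(3),'err',np.abs(proj(T,X)[0]-t(a)).max().round(1), 'z16',atz(T,t(a),.016)[:2].round(3),'z28',atz(T,t(a),.028)[:2].round(3))
print('star head',atz(T,t((37,195)),.018),'collar',atz(T,t((395,262)),.03))
E
```

```text
bar h1 [ 0.54  -0.298  0.023] err 0.0 z16 [ 0.541 -0.3  ] z28 [ 0.54  -0.296]
bar h2 [ 0.541 -0.358  0.027] err 0.1 z16 [ 0.543 -0.362] z28 [ 0.541 -0.357]
collar top [ 0.466 -0.013  0.031] err 0.6 z16 [ 0.468 -0.012] z28 [ 0.467 -0.012]
star stud [0.528 0.329 0.05 ] err 0.5 z16 [0.533 0.342] z28 [0.531 0.338]
foot stud [ 0.465 -0.129  0.048] err 0.4 z16 [ 0.467 -0.133] z28 [ 0.466 -0.132]
post top [0.618 0.101 0.037] err 0.4 z16 [0.623 0.104] z28 [0.621 0.103]
well [ 0.635 -0.07   0.015] err 0.1 z16 [ 0.635 -0.07 ] z28 [ 0.632 -0.068]
short [0.417 0.268 0.029] err 0.1 z16 [0.416 0.271] z28 [0.416 0.268]
t rib L [ 0.43  -0.255  0.047] err 0.6 z16 [ 0.431 -0.263] z28 [ 0.431 -0.26 ]
t rib R [ 0.43  -0.305  0.04 ] err 0.7 z16 [ 0.432 -0.312] z28 [ 0.432 -0.308]
sqA [0.635 0.037 0.049] err 6.1 z16 [0.658 0.052] z28 [0.655 0.052]
sqB [ 0.648 -0.033 -0.006] err 8.0 z16 [ 0.664 -0.015] z28 [ 0.661 -0.014]
cad1 [0.673 0.154 0.008] err 0.7 z16 [0.673 0.155] z28 [0.67  0.153]
cad2 [0.556 0.144 0.013] err 0.0 z16 [0.556 0.144] z28 [0.555 0.142]
cad3 [ 0.706 -0.202  0.01 ] err 0.9 z16 [ 0.707 -0.199] z28 [ 0.703 -0.196]
cad4 [ 0.59  -0.211  0.01 ] err 0.2 z16 [ 0.59  -0.209] z28 [ 0.588 -0.206]
star head [0.52779802 0.3255138  0.018     ] collar [ 0.46621598 -0.01156304  0.03      ]
```

>>> {"method": "jog_arm", "body": {
  "newtons": 20,
  "steps": [
    [[0, 0.82, 0.42, 0, 0, 0, 1], [0, 0.82, 0.42, 0, 0, 0, 1], [0, 0.82, 0.42, 0, 0, 0, 1], [0, 0.82, 0.42, 0, 0, 0, 1], [0, 0.82, 0.42, 0, 0, 0, 1], [0, 0.82, 0.42, 0, 0, 0, 1], [0, 0.82, 0.42, 0, 0, 0, 1], [0, 0.82, 0.42, 0, 0, 0, 1]]
  ]
}}

```text
t: 0.95
eef_pos: [0.3597, 0.4873, 0.2264]
ee_rot: [3.141, -0.0, -1.075]
force: [0.1, 0.4, -0.0]
width: 0.0879
gripper_force: 0.0
```

>>> {"method": "jog_arm", "body": {
  "steps": [
    [[0, 0.88, -0.29, 0.1, 0, 0, 0.63], [0, 0.88, -0.29, 0.1, 0, 0, 0.63], [0, 0.88, -0.29, 0.1, 0, 0, 0.63], [0, 0.88, -0.29, 0.1, 0, 0, 0.63], [0, 0.88, -0.29, 0.1, 0, 0, 0.63], [0, 0.88, -0.29, 0.1, 0, 0, 0.63], [0, 0.88, -0.29, 0.1, 0, 0, 0.63]]
  ]
}}

```text
t: 1.65
eef_pos: [0.5282, 0.3281, 0.201]
ee_rot: [3.141, -0.001, -1.571]
force: [-0.8, 0.3, -0.2]
width: 0.0877
gripper_force: 0.0
```

```bash
python3 - <<'E'
from h import *
f=grab('wrist','w1'); s=arm.get_state(); print(s['eef_pos'],s['ee_rot'],s['q'].round(2))
for p in [(.528,.327,.05),(.528,.327,.018),(.528,.327,.0)]: print(proj(f,[p]))
E
```

```text
[0.52775708 0.3286586  0.20130152] [ 3.14125644e+00 -1.77195934e-04 -1.56988841e+00] [ 0.87  0.29 -0.15 -0.   -1.13 -0.87]
[[255.64683666 178.23905328]]
[[255.66809531 172.13365231]]
[[255.67846667 169.15474002]]
```

View pics/w1.png

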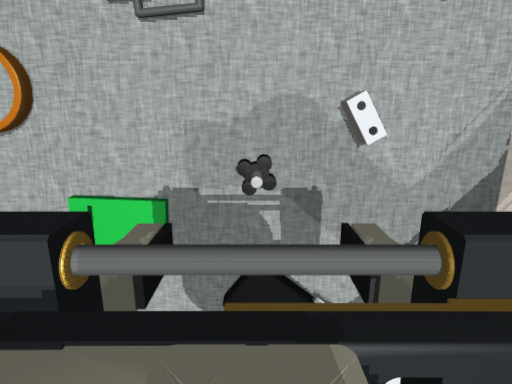

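The wrist picture shows the star knob stud top at (257,182) and its four lobes around (256,173). That puts the stud at y≈0.329, directly below the TCP. The short bar at (363,118) is clear. I'll descend and grip the stud.

>>> {"method": "jog_arm", "body": {
  "steps": [
    [[0, 0, 0, 0.3, 0, 0, 0], [0, 0, 0, 0.55, 0, 0, 0], [0, 0, 0, 0.66, 0, 0, 0], [0, 0, 0, 0.71, 0, 0, 0], [0, 0, 0, 0.71, 0, 0, 0], [150, 0, 0, 0.71, 0, 0, 0], [255, 0, 0, 0.71, 0, 0, 0], [255, 0, 0, 0.71, 0, 0, 0]]
  ]
}}

```text
t: 2.5
eef_pos: [0.5289, 0.3295, 0.0264]
ee_rot: [-3.139, 0.003, -1.57]
force: [-0.3, -0.4, -0.2]
width: 0.0689
gripper_force: 0.0
```

>>> {"method": "jog_arm", "body": {
  "steps": [
    [[255, 0, 0, 0, 0, 0, 0], [255, 0, 0, 0, 0, 0, 0], [255, 0, 0, 0, 0, 0, 0], [255, 0, 0, 0, 0, 0, 0], [255, 0, 0, 0, 0, 0, 0], [255, 0, 0, 0, 0, 0, 0]]
  ]
}}

```text
t: 3.1
eef_pos: [0.5281, 0.3279, 0.024]
ee_rot: [3.141, -0.0, -1.571]
force: [-0.4, 0.6, 0.1]
width: 0.0212
gripper_force: 0.0
```

>>> {"method": "jog_arm", "body": {
  "steps": [
    [[255, 0, 0, 0, 0, 0, 0], [255, 0, 0, 0, 0, 0, 0], [255, 0, 0, 0, 0, 0, 0], [255, 0, 0, 0, 0, 0, 0]]
  ]
}}

```text
t: 3.5
eef_pos: [0.528, 0.328, 0.024]
ee_rot: [3.141, -0.0, -1.571]
force: [0.2, 0.1, 0.2]
width: 0.0113
gripper_force: 20.0
```

>>> {"method": "jog_arm", "body": {
  "steps": [
    [[255, 0, 0, -0.1, 0, 0, 0], [255, 0, 0, -0.25, 0, 0, 0], [255, 0, 0, -0.4, 0, 0, 0], [255, 0, 0, -0.4, 0, 0, 0], [255, 0, 0, -0.4, 0, 0, 0]]
  ]
}}

```text
t: 4.0
eef_pos: [0.5283, 0.3285, 0.1251]
ee_rot: [-3.14, 0.002, -1.571]
force: [0.1, -0.1, -2.1]
width: 0.0117
gripper_force: 20.0
```

>>> {"method": "jog_arm", "body": {
  "steps": [
    [[255, 0.15, -0.04, 0, 0, 0, 0], [255, 0.32, -0.08, 0, 0, 0, 0], [255, 0.48, -0.12, 0, 0, 0, 0], [255, 0.64, -0.16, 0, 0, 0, 0], [255, 0.8, -0.21, 0, 0, 0, 0], [255, 0.8, -0.21, 0, 0, 0, 0]]
  ]
}}

```text
t: 4.6
eef_pos: [0.5801, 0.1235, 0.1223]
ee_rot: [3.139, -0.002, -1.575]
force: [-0.8, -0.6, -1.2]
width: 0.0112
gripper_force: 20.0
```

>>> {"method": "jog_arm", "body": {
  "steps": [
    [[255, 0.15, -0.04, 0, 0, 0, 0], [255, 0.32, -0.08, 0, 0, 0, 0], [255, 0.48, -0.12, 0, 0, 0, 0], [255, 0.64, -0.16, 0, 0, 0, 0], [255, 0.79, -0.22, 0, 0, 0, 0], [255, 0.79, -0.22, 0, 0, 0, 0], [255, 0.79, -0.22, 0, 0, 0, 0]]
  ]
}}

```text
t: 5.3
eef_pos: [0.6347, -0.0703, 0.1222]
ee_rot: [3.139, -0.0, -1.573]
force: [-0.0, 0.2, -1.0]
width: 0.0113
gripper_force: 20.0
```

```bash
python3 - <<'E'
from h import *
f=grab('wrist','w2'); s=arm.get_state(); print(s['eef_pos'],s['ee_rot'])
for n,p in dict(sq=(.627,.0155),rd=(.635,-.07),sl=(.643,-.1555)).items(): print(n,proj(f,[p+(.016,)]))
E
```

```text
[ 0.63465405 -0.06947139  0.12256809] [ 3.13917604e+00 -5.46152143e-05 -1.57193652e+00]
sq [[263.89067861 281.4190788 ]]
rd [[254.76112519 190.67656426]]
sl [[244.09386232  84.66911474]]
```

View pics/w2.png

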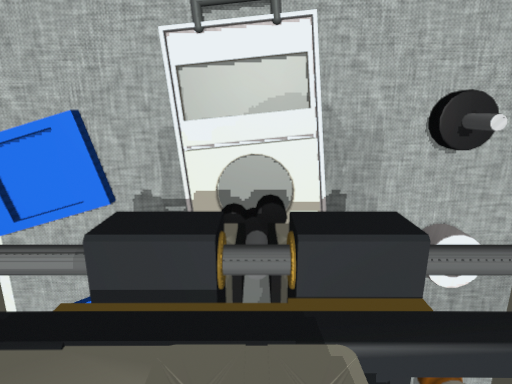

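The well spans columns 216–294 with its top at row 155. Its centre is about (255,192), as predicted (255,191), so I'll lower the knob.

>>> {"method": "jog_arm", "body": {
  "steps": [
    [[255, 0, 0, 0.15, 0, 0, 0], [255, 0, 0, 0.25, 0, 0, 0], [255, 0, 0, 0.31, 0, 0, 0], [255, 0, 0, 0.34, 0, 0, 0], [255, 0, 0, 0.36, 0, 0, 0], [255, 0, 0, 0.36, 0, 0, 0]]
  ]
}}

```text
t: 5.95
eef_pos: [0.6354, -0.0688, 0.0339]
ee_rot: [3.141, -0.0, -1.57]
force: [0.2, 0.0, -0.8]
width: 0.0111
gripper_force: 20.0
```

>>> {"method": "jog_arm", "body": {
  "steps": [
    [[255, 0, 0, 0, 0, 0, 0], [180, 0, 0, 0, 0, 0, 0], [180, 0, 0, 0, 0, 0, 0], [180, 0, 0, 0, 0, 0, 0], [180, 0, 0, 0, 0, 0, 0]]
  ]
}}

```text
t: 6.45
eef_pos: [0.6357, -0.0695, 0.0344]
ee_rot: [-3.141, 0.0, -1.571]
force: [0.4, -0.4, 0.2]
width: 0.0255
gripper_force: 0.0
```

>>> {"method": "jog_arm", "body": {
  "steps": [
    [[150, 0, 0, -0.08, 0, 0, 0], [100, 0, 0, -0.2, 0, 0, 0], [0, 0, 0, -0.36, 0, 0, 0], [0, 0, 0, -0.5, 0, 0, 0], [0, 0, 0, -0.6, 0, 0, 0], [0, 0, 0, -0.6, 0, 0, 0]]
  ]
}}

```text
t: 7.05
eef_pos: [0.6378, -0.0695, 0.1889]
ee_rot: [-3.134, 0.0, -1.57]
force: [0.3, -0.4, 0.0]
width: 0.0684
gripper_force: 0.0
```

>>> {"method": "jog_arm", "body": {
  "steps": [
    [[0, -0.06, 0.17, 0, 0, 0, 0], [0, -0.12, 0.34, 0, 0, 0, 0], [0, -0.18, 0.52, 0, 0, 0, 0], [0, -0.23, 0.68, 0, 0, 0, 0], [0, -0.23, 0.68, 0, 0, 0, 0], [0, -0.23, 0.68, 0, 0, 0, 0], [0, -0.23, 0.68, 0, 0, 0, 0]]
  ]
}}

```text
t: 7.75
eef_pos: [0.4662, -0.0119, 0.1841]
ee_rot: [-3.141, 0.0, -1.571]
force: [0.4, -0.6, 0.2]
width: 0.0876
gripper_force: 0.0
```

```bash
python3 - <<'E'
from h import *
f=grab('wrist','w3'); g=grab('top','top3'); s=arm.get_state(); print(s['eef_pos'],s['ee_rot'])
a=f['color'][60:230,130:390,::-1]; b=g['color'][140:260,180:380,::-1]
o=np.vstack([cv2.resize(a,(459,300),interpolation=cv2.INTER_CUBIC),cv2.resize(cv2.resize(b,(459,275),interpolation=cv2.INTER_CUBIC),(459,275))]); cv2.imwrite('pics/m3.png',o)
print(proj(f,[(.4665,-.0125,.03),(.4665,-.0125,0)]))
E
```

```text
[ 0.46624423 -0.01207646  0.18371544] [ 3.14106667e+00 -3.15609628e-04 -1.57159305e+00]
[[255.40695689 177.9157156 ]
 [255.47927033 172.22157585]]
```

View pics/m3.png

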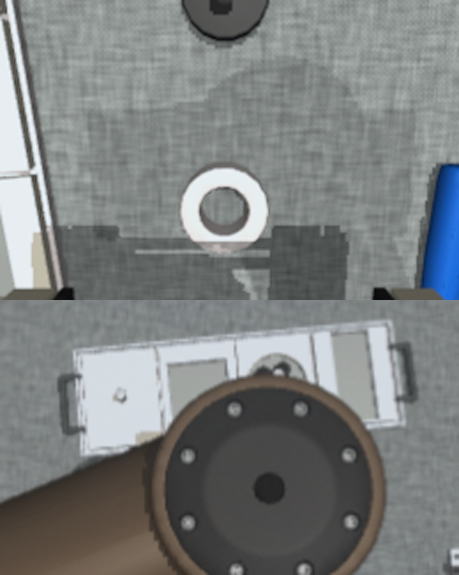

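The collar is at (257,178) in the wrist picture, against a prediction of (255,178), so it is aligned. The knob sits in its well. I'll descend and grip the collar.

>>> {"method": "jog_arm", "body": {
  "newtons": 30,
  "steps": [
    [[0, 0, 0, 0.2, 0, 0, 0], [0, 0, 0, 0.4, 0, 0, 0], [0, 0, 0, 0.56, 0, 0, 0], [0, 0, 0, 0.65, 0, 0, 0], [0, 0, 0, 0.69, 0, 0, 0], [0, 0, 0, 0.69, 0, 0, 0], [120, 0, 0, 0.69, 0, 0, 0], [160, 0, 0, 0.69, 0, 0, 0]]
  ]
}}

```text
t: 8.65
eef_pos: [0.4667, -0.0116, 0.0128]
ee_rot: [-3.139, 0.001, -1.571]
force: [-0.7, -0.4, 0.1]
width: 0.0768
gripper_force: 0.0
```

>>> {"method": "jog_arm", "body": {
  "steps": [
    [[200, 0, 0, 0, 0, 0, 0], [255, 0, 0, 0, 0, 0, 0], [255, 0, 0, 0, 0, 0, 0], [255, 0, 0, 0, 0, 0, 0], [255, 0, 0, 0, 0, 0, 0], [255, 0, 0, 0, 0, 0, 0]]
  ]
}}

```text
t: 9.25
eef_pos: [0.4657, -0.0118, 0.012]
ee_rot: [-3.141, 0.0, -1.571]
force: [-2.0, 0.1, 6.7]
width: 0.0495
gripper_force: 30.0
```

>>> {"method": "jog_arm", "body": {
  "steps": [
    [[255, 0, 0, -0.1, 0, 0, 0], [255, 0, 0, -0.25, 0, 0, 0], [255, 0, 0, -0.4, 0, 0, 0], [255, 0, 0, -0.4, 0, 0, 0], [255, 0, 0, -0.4, 0, 0, 0]]
  ]
}}

```text
t: 9.75
eef_pos: [0.4657, -0.0117, 0.1121]
ee_rot: [-3.14, 0.001, -1.571]
force: [0.9, -0.1, -2.3]
width: 0.0495
gripper_force: 30.0
```

>>> {"method": "jog_arm", "body": {
  "steps": [
    [[255, -0.1, -0.13, 0, 0, 0, 0], [255, -0.21, -0.28, 0, 0, 0, 0], [255, -0.32, -0.44, 0, 0, 0, 0], [255, -0.4, -0.55, 0, 0, 0, 0], [255, -0.45, -0.61, 0, 0, 0, 0], [255, -0.45, -0.61, 0, 0, 0, 0], [255, -0.45, -0.61, 0, 0, 0, 0]]
  ]
}}

```text
t: 10.45
eef_pos: [0.6167, 0.1002, 0.1091]
ee_rot: [3.138, -0.001, -1.571]
force: [-0.2, 0.3, -1.3]
width: 0.0497
gripper_force: 30.0
```

```bash
python3 - <<'E'
from h import *
f=grab('wrist','w4'); s=arm.get_state(); print(s['eef_pos'],s['ee_rot'])
print(proj(f,[(.619,.101,.038),(.619,.101,.016),(.627,.0155,.016),(.635,-.07,.016)]))
E
```

```text
[0.61654704 0.09988888 0.10971196] [ 3.13832114e+00 -1.16677033e-03 -1.57132858e+00]
[[251.97404662 202.88237288]
 [252.20430871 195.30428316]
 [241.00922063  84.14261858]
 [227.56019588 -49.29646191]]
```

View pics/w4.png

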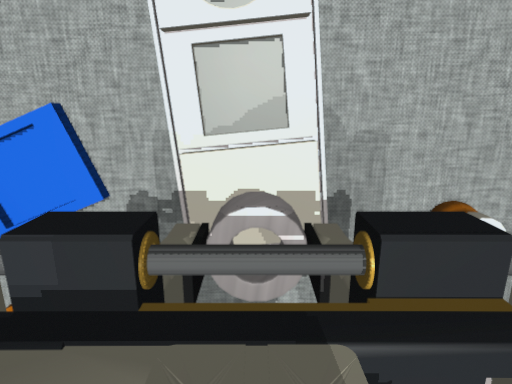

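The pocket centre is seen at (242,86) against a predicted (241,84), so the caddy pose holds. I'll lower the collar over the post with a 2 mm x correction.

>>> {"method": "jog_arm", "body": {
  "steps": [
    [[255, 0, -0.01, 0.08, 0, 0, 0], [255, 0, -0.01, 0.16, 0, 0, 0], [255, 0, -0.01, 0.22, 0, 0, 0], [255, 0, -0.01, 0.26, 0, 0, 0], [255, 0, -0.01, 0.26, 0, 0, 0]]
  ]
}}

```text
t: 11.0
eef_pos: [0.619, 0.0996, 0.0451]
ee_rot: [3.139, -0.001, -1.572]
force: [-0.8, 0.3, -1.2]
width: 0.0494
gripper_force: 30.0
```

>>> {"method": "jog_arm", "body": {
  "steps": [
    [[255, 0, 0, 0.02, 0, 0, 0], [255, 0, 0, 0.05, 0, 0, 0], [255, 0, 0, 0.07, 0, 0, 0], [255, 0, 0, 0.07, 0, 0, 0], [255, 0, 0, 0.07, 0, 0, 0]]
  ]
}}

```text
t: 11.5
eef_pos: [0.6205, 0.1005, 0.029]
ee_rot: [3.141, -0.0, -1.571]
force: [0.5, -0.1, -1.6]
width: 0.0496
gripper_force: 30.0
```

>>> {"method": "jog_arm", "body": {
  "steps": [
    [[80, 0, 0, 0, 0, 0, 0], [80, 0, 0, 0, 0, 0, 0], [80, 0, 0, 0, 0, 0, 0], [60, 0, 0, -0.05, 0, 0, 0], [30, 0, 0, -0.2, 0, 0, 0], [0, 0, 0, -0.4, 0, 0, 0], [0, 0, 0, -0.6, 0, 0, 0], [0, 0, 0, -0.6, 0, 0, 0]]
  ]
}}

```text
t: 12.3
eef_pos: [0.6247, 0.1015, 0.1888]
ee_rot: [-3.128, 0.004, -1.57]
force: [0.3, 0.8, -0.4]
width: 0.0866
gripper_force: 0.0
```

>>> {"method": "jog_arm", "body": {
  "steps": [
    [[0, 0.16, 0.08, 0, 0, 0, 0], [0, 0.32, 0.16, 0, 0, 0, 0], [0, 0.48, 0.24, 0, 0, 0, 0], [0, 0.64, 0.32, 0, 0, 0, 0], [0, 0.76, 0.38, 0, 0, 0, 0], [0, 0.76, 0.38, 0, 0, 0, 0], [0, 0.76, 0.38, 0, 0, 0, 0]]
  ]
}}

```text
t: 13.0
eef_pos: [0.5255, -0.0902, 0.1803]
ee_rot: [-3.14, 0.0, -1.573]
force: [0.7, -0.1, 0.4]
width: 0.0877
gripper_force: 0.0
```

>>> {"method": "jog_arm", "body": {
  "steps": [
    [[0, 0.16, 0.08, 0, 0, 0, 0], [0, 0.32, 0.16, 0, 0, 0, 0], [0, 0.48, 0.24, 0, 0, 0, 0], [0, 0.64, 0.32, 0, 0, 0, 0], [0, 0.76, 0.38, 0, 0, 0, 0], [0, 0.76, 0.38, 0, 0, 0, 0], [0, 0.76, 0.38, 0, 0, 0, 0]]
  ]
}}

```text
t: 13.7
eef_pos: [0.4309, -0.2796, 0.1794]
ee_rot: [-3.141, -0.0, -1.572]
force: [-0.4, 0.4, 0.5]
width: 0.0873
gripper_force: 0.0
```

```bash
python3 - <<'E'
from h import *
f=grab('wrist','w5'); s=arm.get_state(); print(s['eef_pos'],s['ee_rot'],s['q'].round(2))
print(proj(f,[(.43,-.281,.044),(.541,-.328,.028)]))
E
```

```text
[ 0.43115795 -0.27907039  0.17929669] [-3.14114034e+00 -4.35394281e-05 -1.57088403e+00] [-0.19  0.13 -0.41 -0.   -1.03  0.19]
[[256.60692156 181.25222619]
 [139.14197601 129.20161183]]
```

View pics/w5.png

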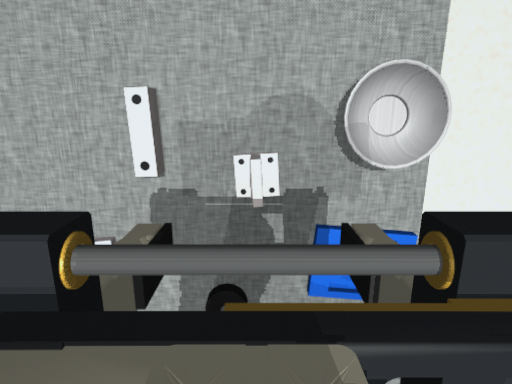

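The T-foot rib is centred at (257,179) and runs vertically in the picture, aligned with the pads. The bowl at (398,114) is clear of the fingers. The long bar is at (141,132), tilted about 7°. I'll grip the rib with the fingers part-opened.

>>> {"method": "jog_arm", "body": {
  "newtons": 30,
  "steps": [
    [[120, 0.01, 0, 0.15, 0, 0, 0], [120, 0.01, 0, 0.32, 0, 0, 0], [120, 0.01, 0, 0.48, 0, 0, 0], [120, 0.01, 0, 0.58, 0, 0, 0], [120, 0.01, 0, 0.63, 0, 0, 0], [120, 0.01, 0, 0.63, 0, 0, 0], [200, 0.01, 0, 0.63, 0, 0, 0], [255, 0.01, 0, 0.63, 0, 0, 0]]
  ]
}}

```text
t: 14.55
eef_pos: [0.4317, -0.2816, 0.0226]
ee_rot: [-3.14, -0.001, -1.57]
force: [0.4, -0.1, -0.0]
width: 0.0359
gripper_force: 0.0
```

>>> {"method": "jog_arm", "body": {
  "steps": [
    [[255, 0, 0, 0, 0, 0, 0], [255, 0, 0, 0, 0, 0, 0], [255, 0, 0, 0, 0, 0, 0], [255, 0, 0, 0, 0, 0, 0], [255, 0, 0, 0, 0, 0, 0], [255, 0, 0, 0, 0, 0, 0], [255, 0, 0, 0, 0, 0, 0]]
  ]
}}

```text
t: 15.25
eef_pos: [0.4307, -0.282, 0.022]
ee_rot: [-3.141, -0.0, -1.571]
force: [-0.6, 1.4, 6.1]
width: 0.0096
gripper_force: 30.0
```

>>> {"method": "jog_arm", "body": {
  "steps": [
    [[255, 0, 0, -0.1, 0, 0, 0], [255, 0, 0, -0.25, 0, 0, 0], [255, 0, 0, -0.4, 0, 0, 0], [255, 0, 0, -0.44, 0, 0, 0], [255, 0, 0, -0.44, 0, 0, 0]]
  ]
}}

```text
t: 15.75
eef_pos: [0.4313, -0.2822, 0.1331]
ee_rot: [-3.138, -0.001, -1.571]
force: [-0.3, -0.1, -1.8]
width: 0.0096
gripper_force: 30.0
```

>>> {"method": "jog_arm", "body": {
  "steps": [
    [[255, -0.12, -0.08, 0, 0, 0, 0], [255, -0.25, -0.16, 0, 0, 0, 0], [255, -0.38, -0.25, 0, 0, 0, 0], [255, -0.5, -0.33, 0, 0, 0, 0], [255, -0.6, -0.39, 0, 0, 0, 0], [255, -0.6, -0.39, 0, 0, 0, 0]]
  ]
}}

```text
t: 16.35
eef_pos: [0.5288, -0.1294, 0.1294]
ee_rot: [3.139, 0.0, -1.568]
force: [0.8, -0.7, -1.4]
width: 0.0095
gripper_force: 30.0
```

>>> {"method": "jog_arm", "body": {
  "steps": [
    [[255, -0.12, -0.08, 0, 0, 0, 0], [255, -0.25, -0.16, 0, 0, 0, 0], [255, -0.38, -0.25, 0, 0, 0, 0], [255, -0.5, -0.33, 0, 0, 0, 0], [255, -0.59, -0.39, 0, 0, 0, 0], [255, -0.59, -0.39, 0, 0, 0, 0], [255, -0.59, -0.39, 0, 0, 0, 0]]
  ]
}}

```text
t: 17.05
eef_pos: [0.6244, 0.0155, 0.1293]
ee_rot: [3.138, -0.001, -1.571]
force: [0.0, -0.1, -1.2]
width: 0.0098
gripper_force: 30.0
```

```bash
python3 - <<'E'
from h import *
f=grab('wrist','w6'); s=arm.get_state(); print(s['eef_pos'],s['ee_rot'])
print(proj(f,[(.627,.0155,.016),(.635,-.07,.057)]))
E
```

```text
[0.62419972 0.01490861 0.12969524] [ 3.13839358e+00 -6.83559009e-04 -1.57128569e+00]
[[251.9824507  188.43640971]
 [239.25659029  80.47983881]]
```

View pics/w6.png

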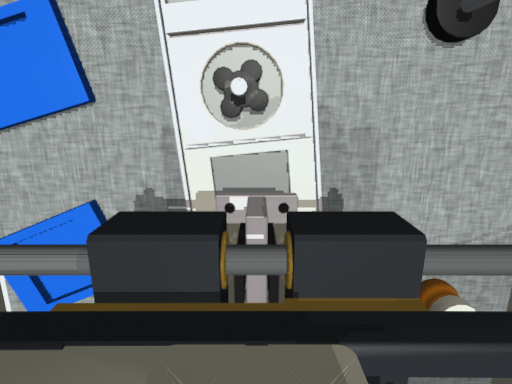

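The knob sits at (239,86), concentric in its well. The pocket's top edge is at row 152, centred near column 252, and the T-foot is over it. Next, lower it.

>>> {"method": "jog_arm", "body": {
  "steps": [
    [[255, 0, -0.01, 0.12, 0, 0, 0], [255, 0, -0.01, 0.24, 0, 0, 0], [255, 0, -0.01, 0.33, 0, 0, 0], [255, 0, -0.01, 0.38, 0, 0, 0], [255, 0, -0.01, 0.41, 0, 0, 0], [255, 0, -0.01, 0.41, 0, 0, 0], [255, 0, -0.01, 0.41, 0, 0, 0]]
  ]
}}

```text
t: 17.8
eef_pos: [0.6284, 0.0153, 0.0298]
ee_rot: [-3.14, 0.0, -1.571]
force: [-0.3, 0.0, -0.9]
width: 0.0096
gripper_force: 30.0
```

>>> {"method": "jog_arm", "body": {
  "steps": [
    [[180, 0, 0, 0, 0, 0, 0], [180, 0, 0, 0, 0, 0, 0], [180, 0, 0, 0, 0, 0, 0], [150, 0, 0, -0.05, 0, 0, 0], [100, 0, 0, -0.2, 0, 0, 0], [50, 0, 0, -0.4, 0, 0, 0], [0, 0, 0, -0.6, 0, 0, 0], [0, 0, 0, -0.6, 0, 0, 0]]
  ]
}}

```text
t: 18.6
eef_pos: [0.6323, 0.016, 0.1887]
ee_rot: [-3.128, 0.002, -1.57]
force: [-0.2, 1.1, -0.1]
width: 0.0603
gripper_force: 0.0
```

>>> {"method": "jog_arm", "body": {
  "steps": [
    [[0, 0.17, 0.04, 0, 0, 0, 0], [0, 0.34, 0.08, 0, 0, 0, 0], [0, 0.52, 0.13, 0, 0, 0, 0], [0, 0.69, 0.17, 0, 0, 0, 0], [0, 0.69, 0.17, 0, 0, 0, 0], [0, 0.69, 0.17, 0, 0, 0, 0]]
  ]
}}

```text
t: 19.2
eef_pos: [0.5852, -0.1581, 0.18]
ee_rot: [-3.141, 0.0, -1.573]
force: [-0.7, 0.7, 0.1]
width: 0.0878
gripper_force: 0.0
```

>>> {"method": "jog_arm", "body": {
  "steps": [
    [[0, 0.17, 0.04, 0, 0, 0, 0], [0, 0.34, 0.08, 0, 0, 0, 0], [0, 0.52, 0.13, 0, 0, 0, 0], [0, 0.68, 0.18, 0, 0, 0, 0], [0, 0.68, 0.18, 0, 0, 0, 0], [0, 0.68, 0.18, 0, 0, 0, 0], [0, 0.68, 0.18, 0, 0, 0, 0]]
  ]
}}

```text
t: 19.9
eef_pos: [0.5411, -0.3258, 0.1793]
ee_rot: [-3.141, 0.0, -1.57]
force: [0.1, 0.3, 1.2]
width: 0.0873
gripper_force: 0.0
```

```bash
python3 - <<'E'
from h import *
f=grab('wrist','w7'); s=arm.get_state(); print(s['eef_pos'],s['ee_rot'])
g=load('w5'); print(atz(g,(136,99),.028),atz(g,(145,166),.028))
a=f['color']; m=(a.min(2)>200).astype('uint8'); m[210:]=0
c=cv2.findContours(m,0,2)[0]
for q in c:
    if cv2.contourArea(q)>200:
        r=cv2.minAreaRect(q); b=cv2.boxPoints(r); print(r, [atz(f,p,.028).round(3)[:2] for p in b], atz(f,r[0],.028).round(4))
E
```

```text
[ 0.54119017 -0.32564671  0.17934119] [-3.14122726e+00  6.00639177e-06 -1.56923334e+00]
[ 0.5413563  -0.35542083  0.028     ] [ 0.53855144 -0.2928165   0.028     ]
((493.94293212890625, 181.0924530029297), (21.510196685791016, 40.152366638183594), 76.67547607421875) [array([ 0.33, -0.33]), array([ 0.294, -0.339]), array([ 0.285, -0.318]), array([ 0.321, -0.309])] [ 0.3074 -0.324   0.028 ]
((501.2951354980469, 162.54241943359375), (11.76860237121582, 31.77947425842285), 12.26477336883545) [array([ 0.31 , -0.328]), array([ 0.309, -0.358]), array([ 0.298, -0.356]), array([ 0.298, -0.326])] [ 0.3037 -0.3423  0.028 ]
((482.67034912109375, 160.7227020263672), (21.08011245727539, 34.428646087646484), 7.594643592834473) [array([ 0.332, -0.329]), array([ 0.333, -0.362]), array([ 0.312, -0.359]), array([ 0.311, -0.326])] [ 0.3219 -0.3441  0.028 ]
((256.7629089355469, 167.78350830078125), (59.302406311035156, 21.432415008544922), 87.39744567871094) [array([ 0.552, -0.365]), array([ 0.531, -0.366]), array([ 0.528, -0.308]), array([ 0.549, -0.307])] [ 0.54   -0.3371  0.028 ]
```

View pics/w7.png

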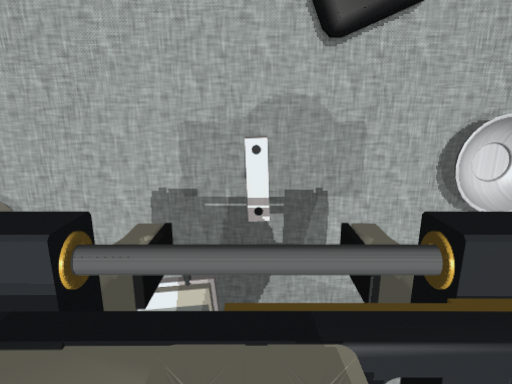

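The long bar spans rows 137–222, centred at (257,180) directly below the TCP, and it is within 3° of the pads. Gripping.

>>> {"method": "jog_arm", "body": {
  "newtons": 35,
  "steps": [
    [[60, 0, 0, 0.15, 0, 0, 0], [60, 0, 0, 0.32, 0, 0, 0], [60, 0, 0, 0.5, 0, 0, 0], [60, 0, 0, 0.61, 0, 0, 0], [60, 0, 0, 0.66, 0, 0, 0], [60, 0, 0, 0.66, 0, 0, 0], [200, 0, 0, 0.66, 0, 0, 0], [255, 0, 0, 0.66, 0, 0, 0]]
  ]
}}

```text
t: 20.75
eef_pos: [0.542, -0.3271, 0.0161]
ee_rot: [-3.138, -0.001, -1.57]
force: [-0.2, -0.3, 0.7]
width: 0.0561
gripper_force: 0.0
```

>>> {"method": "jog_arm", "body": {
  "steps": [
    [[255, 0, 0, 0, 0, 0, 0], [255, 0, 0, 0, 0, 0, 0], [255, 0, 0, 0, 0, 0, 0], [255, 0, 0, 0, 0, 0, 0], [255, 0, 0, 0, 0, 0, 0], [255, 0, 0, 0, 0, 0, 0], [255, 0, 0, 0, 0, 0, 0]]
  ]
}}

```text
t: 21.45
eef_pos: [0.5404, -0.327, 0.0143]
ee_rot: [-3.142, -0.0, -1.571]
force: [-1.7, 0.5, 3.8]
width: 0.0217
gripper_force: 34.6
```

>>> {"method": "jog_arm", "body": {
  "steps": [
    [[255, 0, 0, -0.1, 0, 0, 0], [255, 0, 0, -0.25, 0, 0, 0], [255, 0, 0, -0.4, 0, 0, 0], [255, 0, 0, -0.48, 0, 0, 0], [255, 0, 0, -0.48, 0, 0, 0], [255, 0, 0, -0.48, 0, 0, 0]]
  ]
}}

```text
t: 22.05
eef_pos: [0.5402, -0.3267, 0.1338]
ee_rot: [-3.141, 0.001, -1.571]
force: [-0.2, 0.2, -2.8]
width: 0.0217
gripper_force: 34.6
```

>>> {"method": "jog_arm", "body": {
  "steps": [
    [[255, -0.12, -0.07, 0, 0, 0, 0.15], [255, -0.25, -0.15, 0, 0, 0, 0.32], [255, -0.4, -0.24, 0, 0, 0, 0.5], [255, -0.54, -0.33, 0, 0, 0, 0.68], [255, -0.68, -0.41, 0, 0, 0, 0.85], [255, -0.68, -0.41, 0, 0, 0, 0.94], [255, -0.68, -0.41, 0, 0, 0, 0.94]]
  ]
}}

```text
t: 22.75
eef_pos: [0.6424, -0.1556, 0.1316]
ee_rot: [3.139, -0.002, -2.308]
force: [-1.2, 0.3, -1.1]
width: 0.0215
gripper_force: 34.6
```

>>> {"method": "jog_arm", "body": {
  "steps": [
    [[255, 0, 0, 0, 0, 0, 0.16], [255, 0, 0, 0, 0, 0, 0.34], [255, 0, 0, 0, 0, 0, 0.52], [255, 0, 0, 0, 0, 0, 0.7], [255, 0, 0, 0, 0, 0, 0.86], [255, 0, 0, 0, 0, 0, 0.94], [255, 0, 0, 0, 0, 0, 0.94], [255, 0, 0, 0, 0, 0, 0.94]]
  ]
}}

```text
t: 23.55
eef_pos: [0.6422, -0.1576, 0.1332]
ee_rot: [3.141, -0.001, -3.045]
force: [-1.3, -1.2, -2.5]
width: 0.0218
gripper_force: 34.6
```

```bash
python3 - <<'E'
from h import *
f=grab('wrist','w8'); s=arm.get_state(); print(s['eef_pos'],s['ee_rot'],s['q'].round(2))
x=np.array([.9955,.095]); y=np.array([-.095,.9955]); c=np.array([.643,-.1555])
print(proj(f,[tuple(c+a*x*.051+b*y*.021)+(.016,) for a in(-1,1) for b in (-1,1)]).round())
E
```

```text
[ 0.64239933 -0.15747879  0.13342649] [ 3.14145210e+00 -1.06819642e-03 -3.04534840e+00] [ 0.05  0.4  -0.14 -0.   -1.03 -1.53]
[[234. 130.]
 [283. 130.]
 [235. 243.]
 [281. 243.]]
```

View pics/w8.png

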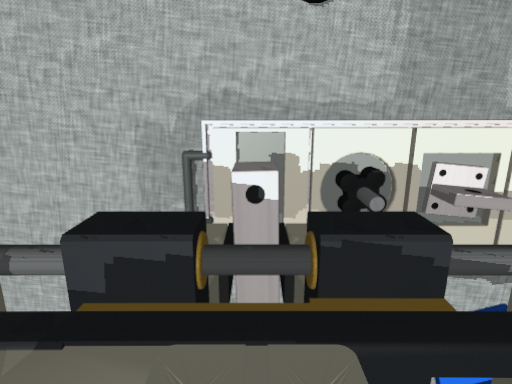

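The slot end is seen at columns 236–285, row 132, against a predicted 234–283, row 130. The bar is parallel to it, so I'll shift 2.5 mm and lower.

>>> {"method": "jog_arm", "body": {
  "steps": [
    [[255, 0, 0.01, 0.12, 0, 0, 0], [255, 0, 0.01, 0.25, 0, 0, 0], [255, 0, 0.01, 0.35, 0, 0, 0], [255, 0, 0.01, 0.41, 0, 0, 0], [255, 0, 0.01, 0.44, 0, 0, 0], [255, 0, 0.01, 0.45, 0, 0, 0], [255, 0, 0.01, 0.45, 0, 0, 0]]
  ]
}}

```text
t: 24.3
eef_pos: [0.6433, -0.1546, 0.0223]
ee_rot: [-3.141, 0.001, -3.047]
force: [0.6, -0.7, -2.0]
width: 0.0216
gripper_force: 34.6
```

>>> {"method": "jog_arm", "body": {
  "steps": [
    [[170, 0, 0, 0, 0, 0, 0], [170, 0, 0, 0, 0, 0, 0], [170, 0, 0, 0, 0, 0, 0], [150, 0, 0, -0.05, 0, 0, 0], [120, 0, 0, -0.2, 0, 0, 0], [80, 0, 0, -0.4, 0, 0, 0], [0, 0, 0, -0.6, 0, 0, 0], [0, 0, 0, -0.6, 0, 0, 0]]
  ]
}}

```text
t: 25.1
eef_pos: [0.6471, -0.1552, 0.1817]
ee_rot: [-3.138, 0.014, -3.046]
force: [0.2, 0.5, -0.3]
width: 0.0625
gripper_force: 0.0
```

>>> {"method": "jog_arm", "body": {
  "steps": [
    [[0, 0.2, 0, -0.1, 0, 0, 0], [0, 0.4, 0, -0.2, 0, 0, 0], [0, 0.6, 0, -0.2, 0, 0, 0], [0, 0.7, 0, -0.2, 0, 0, 0], [0, 0.7, 0, -0.2, 0, 0, 0], [0, 0.7, 0, -0.2, 0, 0, 0]]
  ]
}}

```text
t: 25.7
eef_pos: [0.4684, -0.1711, 0.2234]
ee_rot: [-3.141, 0.003, -3.048]
force: [0.2, 1.0, 0.3]
width: 0.0878
gripper_force: 0.0
```

```bash
python3 - <<'E'
from h import *
f=grab('side','s9'); t=grab('top','t9')
a=cv2.resize(f['color'][150:250,170:320,::-1],(600,400),interpolation=cv2.INTER_CUBIC)
b=cv2.resize(t['color'][140:215,200:370,::-1],(600,200),interpolation=cv2.INTER_CUBIC)
cv2.imwrite('pics/m9.png',np.vstack([a,b]))
E
```

```text
(no output)
```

View pics/m9.png

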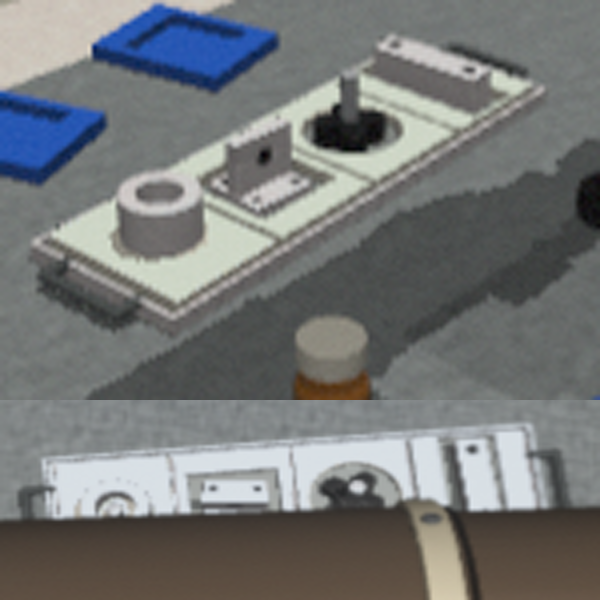

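```bash
python3 - <<'E'
from h import *
f=load('s9'); s=lambda p:(170+p[0]/4,150+p[1]/4)
for n,p,z in (('collar',(160,193),.046),('bar h1',(397,43),.035),('bar h2',(470,71),.035),('stud',(350,77),.057),('rib',(259,135),.051)): print(n,atz(f,s(p),z).round(4))
print(arm.get_state()['force'].round(1))
E
```

```text
collar [0.6174 0.1    0.046 ]
bar h1 [ 0.6757 -0.1555  0.035 ]
bar h2 [ 0.6113 -0.1593  0.035 ]
stud [ 0.6303 -0.0657  0.057 ]
rib [0.6221 0.0193 0.051 ]
[ 0.9 -0.2  0.7]
```

In the side and top crops all four parts sit down in their places. Their positions at floor-seated heights agree with the inserts: collar 2 mm off, bar 2 mm, T-foot and knob about 6 mm. Handing in.

```bash
python3 -c "
from station import arm
print(arm.job_done())"
```

```text
the job is handed in; nothing more can be done
None
```

I handed the job in at about 26 s: the long bar, T-foot, star knob and collar all looked seated in their places in the last pictures, within about 6 mm of centre, the short bar and levelling foot were never gripped, and no verdict came back.

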